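# Load the centrifuge rotor in balance

## Task

Get the centrifuge rotor ready for its next run: lift the leftover green-capped tube out of its bucket and stand it in a hole of the white rack, and load the two red-capped and the two blue-capped tubes from the rack into the four buckets so that the rotor is balanced, each tube exactly opposite its equal of the same cap colour. Every tube must end fully home and upright, and none may be tipped over on the way.

Things in the scene. Friction and masses are not known exactly. Their poses are not given: they have to be found in the camera images.
- tube_red_a: 50 ml centrifuge tube, red screw cap: frosted body 29 mm across, flat foot, 115 mm high in all; cap 34 mm across, from 100 to 115 mm above the foot (grip it there, from above); about 75 g. Origin: centre of the foot's underside, z up the tube. One of two red ones of equal weight. Starts in a hole of the rack.
- tube_red_b: 50 ml centrifuge tube, red screw cap: frosted body 29 mm across, flat foot, 115 mm high in all; cap 34 mm across, from 100 to 115 mm above the foot (grip it there, from above); about 75 g. Origin: centre of the foot's underside, z up the tube. One of two red ones of equal weight. Starts in a hole of the rack.
- tube_blue_a: 50 ml centrifuge tube, blue screw cap: frosted body 29 mm across, flat foot, 115 mm high in all; cap 34 mm across, from 100 to 115 mm above the foot (grip it there, from above); about 55 g. Origin: centre of the foot's underside, z up the tube. One of two blue ones of equal weight. Starts in a hole of the rack.
- tube_blue_b: 50 ml centrifuge tube, blue screw cap: frosted body 29 mm across, flat foot, 115 mm high in all; cap 34 mm across, from 100 to 115 mm above the foot (grip it there, from above); about 55 g. Origin: centre of the foot's underside, z up the tube. One of two blue ones of equal weight. Starts in a hole of the rack.
- tube_green: 50 ml centrifuge tube, green screw cap: frosted body 29 mm across, flat foot, 115 mm high in all; cap 34 mm across, from 100 to 115 mm above the foot (grip it there, from above); about 65 g. Origin: centre of the foot's underside, z up the tube. The only green one. Starts in a bucket of the rotor.
- bucket_0: aluminium cup, straight across the rotor from bucket_2: rim 53 mm outside, 40 mm inside, 72 mm above the worktop. Origin: on its axis, 16 mm below the rim; inner floor 36 mm below the origin. Hangs on pins, swings outward if pushed and springs back. The rotor, 4 cups 60 mm from its axis, knob 85 mm high, turns on its fixed stand if a cup is pushed with 1 N, and stays.
- bucket_1: aluminium cup, straight across the rotor from bucket_3: rim 53 mm outside, 40 mm inside, 72 mm above the worktop. Origin: on its axis, 16 mm below the rim; inner floor 36 mm below the origin. Hangs on pins, swings outward if pushed and springs back. The rotor, 4 cups 60 mm from its axis, knob 85 mm high, turns on its fixed stand if a cup is pushed with 1 N, and stays.
- bucket_2: aluminium cup, straight across the rotor from bucket_0: rim 53 mm outside, 40 mm inside, 72 mm above the worktop. Origin: on its axis, 16 mm below the rim; inner floor 36 mm below the origin. Hangs on pins, swings outward if pushed and springs back. The rotor, 4 cups 60 mm from its axis, knob 85 mm high, turns on its fixed stand if a cup is pushed with 1 N, and stays.
- bucket_3: aluminium cup, straight across the rotor from bucket_1: rim 53 mm outside, 40 mm inside, 72 mm above the worktop. Origin: on its axis, 16 mm below the rim; inner floor 36 mm below the origin. Hangs on pins, swings outward if pushed and springs back. The rotor, 4 cups 60 mm from its axis, knob 85 mm high, turns on its fixed stand if a cup is pushed with 1 N, and stays.
- rack: white rack fixed to the worktop, 241 x 56 mm, top plate 50 mm high; five 37 mm holes in a row along its x axis, at x = -90, -45, 0, 45, 90 mm; tubes stand on its base, 8 mm high. Origin: under its centre, on the worktop. At the start red and blue tubes fill four holes in any order, x = +90 mm is empty. Caps are 11 mm apart: grip across the row.
Not all that is in view belongs to the job. What is shaped like the tube_green but turquoise is not meant.

How it is judged:
By the outcome, as a careful person would: the job done as asked, in the order asked, and still so for the second after the job is handed in, with the robot touching nothing.
It also fails if it takes over 112 s, if anything falls off the work surface, if the arm or the gripper's body presses on something with over 40 N, if the wrist force passes 120 N, or if a joint passes its speed limit or range.

## Robot

A 6-joint arm with a two-finger parallel gripper is mounted at the origin on a cart in front of the work surface, level with it; the furniture and walls round the work are solid. World frame = base frame: x ahead of the robot, y to its left, z up, the work surface at z = 0. Lengths are in m, angles in rad, forces in N, time in s.
With the tool pointing down it reaches from about 0.375 to 0.75 m from the base axis. Payload 9 kg.
Tool frame: the origin (TCP) lies between the finger pads; the fingertips stand 14 mm ahead of it and the grasp point (between the pads) lies 5 mm behind it; z points along the fingers, y is the line along which they close (so a half turn about z gives the same grasp; the last joint's range is limited). The gripper opens to 85 mm and grips with 20 to 120 N. Pads are 22 mm wide; open, the fingers measure 114 mm over their backs; the gripper's body (76 mm by 85 mm) begins 54 mm behind the grasp point. The pads swing forward as they close: fully open they stand 13 mm farther back than shut.
Start: joints at [-1.422, 0.104, 0.097, 1.564, 0, 1.353], TCP at [0.215, -0.56, 0.206] pointing down, gripper open.
Joint ranges: [-2.99, 2.99], [-0.84, 1.86], [-1.1, 1.16], [-1.84, 2.11], [-1.51, 1.56], [-3.14, 3.14]. Speed limits (rad/s): [2.22, 2.22, 2.57, 3.14, 3.14, 3.14].

## Interface

Orientations are given as a 3x3 rotation matrix whose columns are the frame's x, y, z axes.
In Python, from rig import observe, cams, sign_off gives the robot as it stands.
- The arm moves only by the tool play_rows, never from a script. Its argument "increments" is a list that holds one entry, the list of rows, each a list of 7 numbers: the shift along the world's x, y, z in cm, then the turn, a rotation vector about the world's x, y, z in rad, then the opening, from 0 (shut) to 1 (fully open). In form: [[[dx, dy, dz, rx, ry, rz, gripper], ...]]. A call has 1 to 12 rows; each row shifts and turns the commanded pose from where the row before left it; what a row does not reach is not made up. A row lasts 1/8 s, in which the tool goes at most 62.5 mm and 10.7 degrees, less where a joint would pass 70% of its speed; a pose out of reach is approached as far as the arm can. A call is refused whole if a number of a shift passes 6.25 or a number of a turn 0.188, either way. A call with a gripper value outside its range is refused whole. The fingers move at their own pace and stop on an object; the grip force is fixed at half the most. Time passes only in rows, so rows that do not move let the fingers close. It gives the time, the measured TCP pose, the force, the opening and the grip force at its end, in the units of the state.
- observe(): the state, without advancing time (a new reading comes with each control period).
- cams.capture(name): name is "scene" or "top" or "wrist"; returns the picture (384x512x3 uint8, red, green, blue); there is no depth.
- cams.camera_params(name): a dict with "camera_matrix" (3x3 intrinsics, pixels), "distortion" ([k1, k2, p1, p2, k3] as OpenCV has them; the pictures are not rectified), "pose" (4x4, takes a point from camera to world coordinates). Camera axes: x right, y down, z forward; pixel columns grow to the right and rows downward; lengths in m; the calibration is good to about 2 mm. A picture is of the moment at which its call begins: read the wrist's pose just before it. camera_params takes no time and is no camera call; for the wrist camera it gives the pose at the moment of the call.
- sign_off(): hands the job in; it is judged then, once.
Trained networks look in the newest picture that a camera, given by its name, has taken for a name from the list of things; names that differ only in an ending like _2 or _b are one class to them, and where a whole thing is asked for, a point or a joint stands for the part that bears it (a point fixed in the world has none). Each returns a list of dicts, best first, with "confidence" (0 to 1); they miss things now and then, are a little off and sometimes report something else, mostly with a low value. They report only what shows in the picture. A call takes as long as a camera call. They do not tell look-alikes from the thing itself.
- cams.trace(camera, query): "pixels" (384x512 bool, what is visible of it) and "rect" ([centre column, centre row, width, height] in pixels, round what is visible of it).
- cams.place_of(camera, query): "at" ([column, row] in pixels: a listed point, or the origin of a listed thing).
The state is a dict: "t": time; "q": joint angles; "qvel": joint speeds; "tau": joint torques, N m; "tool_pos": TCP position; "ee_rot": TCP orientation; "ft_force": force on the tool from outside, world axes, zero at the start; "ft_torque": the same for the moment, N m; "width": finger opening in m; "finger_force": force on a finger pad.
Only numpy, scipy, OpenCV 4.12 (cv2) and the standard library are available. Lean on these libraries where they do the work, as an engineer would, in place of code of your own. Each camera call takes 0.05 s, during which the arm holds its last target. There are 200 camera calls.

## Working session

There is one attempt and no reset: what is moved stays moved. The work goes in short steps, Python scripts to look and compute and a tool call to move; the robot and the scene stay as the last step left them, time stands still between calls to the robot, and variables do not carry over. Pictures are saved under pics/ and viewed, at most 15 in all, crops included, and the job is handed in when it is done.

Besides the shell and the picture viewer there is one more tool, called after ">>>" by a JSON object that holds its "fn" and its "kwargs", one argument or row to a line. play_rows: Moves the arm, as the interface text tells. Its arguments: {"type":"object","properties":{"increments":{"type":"array"}},"required":["increments"]}

```bash
mkdir -p pics; ls
python3 - <<'E'
from rig import observe, cams
import cv2,numpy as np
s=observe(); print({k:np.round(v,3).tolist() for k,v in s.items()})
for n in ["scene","top"]:
    im=cams.capture(n); cv2.imwrite(f"pics/{n}0.png",im[:,:,::-1]); p=cams.camera_params(n); print(n,np.round(p["camera_matrix"],1).tolist(),np.round(p["distortion"],3),np.round(p["pose"],3).tolist())
    for q in ["tube_green","tube_red_a","tube_blue_a","bucket_0","rack"]:
        print(q,[(np.round(d["at"],1).tolist(),round(d["confidence"],2)) for d in cams.place_of(n,q)])
E
```

```text
pics
{'t': 0.0, 'q': [-1.422, 0.105, 0.096, 1.564, 0.0, 1.353], 'qvel': [0.001, 0.001, -0.001, 0.001, 0.001, 0.001], 'tau': [0.0, -55.693, 50.365, 0.017, -0.0, -0.0], 'tool_pos': [0.215, -0.56, 0.205], 'ee_rot': [[0.933, 0.359, -0.0], [0.359, -0.933, 0.001], [0.0, -0.001, -1.0]], 'ft_force': [-0.755, -0.094, -0.223], 'ft_torque': [0.024, 0.031, 0.031], 'finger_force': 0.0, 'width': 0.086}
scene [[426.4, 0.0, 256.1], [0.0, 426.4, 191.8], [0.0, 0.0, 1.0]] [0.05 0.   0.   0.   0.  ] [[-0.671, -0.501, 0.546, 0.024], [-0.741, 0.475, -0.474, 0.648], [-0.022, -0.723, -0.69, 0.66], [0.0, 0.0, 0.0, 1.0]]
tube_green [([313.7, 165.9], 0.83), ([347.5, 205.3], 0.72)]
tube_red_a [([221.2, 245.9], 0.96), ([201.8, 232.6], 0.68)]
tube_blue_a [([187.5, 217.5], 0.8), ([231.9, 257.1], 0.65)]
bucket_0 [([303.7, 176.2], 0.95), ([280.3, 144.7], 0.79), ([314.0, 154.1], 0.72), ([268.9, 165.9], 0.66)]
rack [([202.0, 230.5], 0.91)]
top [[489.9, 0.0, 262.8], [0.0, 489.9, 199.9], [0.0, 0.0, 1.0]] [0.047 0.    0.    0.    0.   ] [[0.023, -0.985, 0.169, 0.312], [-1.0, -0.026, -0.018, 0.242], [0.022, -0.168, -0.986, 0.932], [0.0, 0.0, 0.0, 1.0]]
tube_green [([351.4, 187.2], 0.66), ([336.6, 252.3], 0.65)]
tube_red_a [([198.6, 194.0], 0.87), ([194.4, 171.0], 0.83)]
tube_blue_a [([196.6, 219.6], 0.8), ([199.8, 147.3], 0.78)]
bucket_0 [([339.2, 140.6], 0.86), ([297.5, 160.1], 0.74), ([315.8, 201.6], 0.73), ([356.7, 187.3], 0.67)]
rack [([197.1, 175.6], 0.88)]
```

View pics/top0.png

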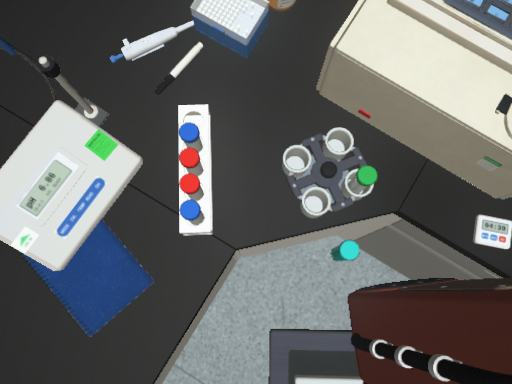

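View pics/scene0.png

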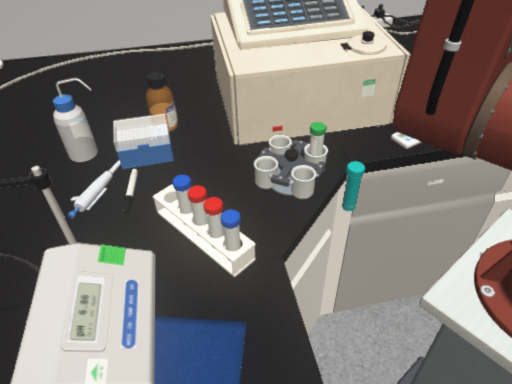

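The top view shows the green cap at (367,175) in the right-hand bucket. The turquoise look-alike is at (349,250) on the cart edge. The rack's caps run blue (189,132), red (189,158), red (189,184), blue (190,210), with the empty hole at the top near (192,117).

Candidates for tube_green are (367,175), which is green and in a bucket, and (349,250), which is turquoise and not in the rotor. I choose the first. Next I measure.

```bash
cat > h.py <<'E'
import numpy as np, cv2
from scipy.optimize import least_squares
from rig import observe, cams
HSV={'green':((50,120,50),(75,255,255)),'blue':((108,130,60),(125,255,255)),'red':((0,170,80),(8,255,255))}
def proj(p,X):
    T=np.linalg.inv(p["pose"]); r=cv2.Rodrigues(T[:3,:3])[0]
    return cv2.projectPoints(np.asarray(X,float).reshape(-1,1,3),r,T[:3,3],p["camera_matrix"],p["distortion"])[0][:,0]
def ray(p,uv,z):
    n=cv2.undistortPoints(np.float64([[uv]]),p["camera_matrix"],p["distortion"])[0,0]
    d=p["pose"][:3,:3]@[n[0],n[1],1]; o=p["pose"][:3,3]
    return o+d*(z-o[2])/d[2]
def blobs(im,c,amin=60):
    m=cv2.inRange(cv2.cvtColor(im,cv2.COLOR_RGB2HSV),*HSV[c])
    m=cv2.morphologyEx(m,cv2.MORPH_OPEN,np.ones((3,3),np.uint8))
    n,l,s,ce=cv2.connectedComponentsWithStats(m)
    return [(ce[i],s[i,4]) for i in range(1,n) if s[i,4]>amin]
a=np.linspace(0,2*np.pi,40)
def capcentroid(p,x,y,z0): # silhouette centroid of cap, foot height z0
    P=np.concatenate([np.c_[x+.017*np.cos(a),y+.017*np.sin(a),0*a+z0+h] for h in(.1,.115)])
    h=cv2.convexHull(proj(p,P).astype(np.float32)); m=cv2.moments(h); return np.array([m['m10'],m['m01']])/m['m00']
def caps(im,p,c,z0,amin=60):
    out=[]
    for ce,A in blobs(im,c,amin):
        x0=ray(p,ce,z0+.11)[:2]
        s=least_squares(lambda v:capcentroid(p,v[0],v[1],z0)-ce,x0,x_scale=.01,diff_step=1e-3)
        out.append((np.round(s.x,4).tolist(),np.round(ce,1).tolist(),int(A)))
    return out
def rotor(cam,p,z=.056):
    pts=[d["at"] for d in cams.place_of(cam,"bucket_0")][:4]
    return np.array([ray(p,u,z)[:2] for u in pts])
def fitrotor(P):
    f=lambda v:(np.min([np.hypot(*(P-v[:2]-.06*np.array([np.cos(v[2]+k*np.pi/2),np.sin(v[2]+k*np.pi/2)])).T) for k in range(4)],0))
    return min((least_squares(f,[*P.mean(0),t]) for t in np.arange(0,1.57,.2)),key=lambda s:s.cost)
E
python3 - <<'E'
from h import *
allP=[]
for n in ["top","scene"]:
    im=cams.capture(n); p=cams.camera_params(n); print(n)
    for c in HSV: print(c,caps(im,p,c,.020 if c=='green' else .008,40))
    P=rotor(n,p); print(np.round(P,4).tolist()); s=fitrotor(P); print("rotor",s.x.round(4),s.fun.round(4)); allP.append(P)
    m=cams.trace(n,"rack")[0]["pixels"].astype(np.uint8); print("rackrect",cams.place_of(n,"rack")[0]["at"], ray(p,cams.place_of(n,"rack")[0]["at"],0).round(4))
    c=np.argwhere(m)[:,::-1]
    W=np.array([ray(p,u,.05)[:2] for u in c]); print("rack minrect@.05",cv2.minAreaRect(W.astype(np.float32)))
s=fitrotor(np.concatenate(allP)); print(s.x.round(4),s.fun.round(4))
im=cams.capture("top"); cv2.imwrite("pics/crop.png",cv2.resize(im[90:270,160:400,::-1],None,fx=3.3,fy=3.3,interpolation=cv2.INTER_CUBIC))
E
```

```text
top
green [([0.537, 0.5016], [100.7, 144.5], 512), ([0.4968, 0.0543], [366.5, 175.1], 339)]
blue [([0.5665, 0.3577], [188.8, 132.4], 311), ([0.4354, 0.5287], [81.7, 205.0], 500), ([0.4322, 0.3499], [189.7, 209.6], 309), ([0.3144, 0.4947], [96.4, 279.2], 6464)]
red [([0.522, 0.3551], [189.1, 157.5], 297), ([0.477, 0.3521], [189.7, 183.4], 291)]
[[0.5742, 0.093], [0.5432, 0.1645], [0.496, 0.0569], [0.466, 0.1318]]
rotor [0.5199 0.1115 1.1924] [0.0039 0.003  0.002  0.0027]
rackrect [196.3, 175.6] [0.5162 0.3557 0.    ]
rack minrect@.05 ((0.5200653076171875, 0.35362309217453003), (0.24599817395210266, 0.06005366891622543), 2.899235963821411)
scene
green [([0.4996, 0.056], [317.7, 128.5], 155), ([0.4966, 0.5423], [111.5, 254.1], 400)]
blue [([0.5727, 0.3583], [181.5, 181.9], 243), ([0.437, 0.3503], [230.3, 217.9], 287), ([0.3855, 0.5776], [129.2, 318.9], 43), ([0.2806, 0.5341], [198.5, 351.0], 5613)]
red [([0.5272, 0.3556], [196.9, 193.2], 233), ([0.4826, 0.3525], [213.1, 204.9], 252)]
[[0.4656, 0.1254], [0.5907, 0.078], [0.5427, 0.1583], [0.4953, 0.0571]]
rotor [0.5236 0.1047 1.1737] [0.0036 0.0123 0.0044 0.0092]
rackrect [204.9, 234.9] [0.5236 0.355  0.    ]
rack minrect@.05 ((0.5129349231719971, 0.3681248128414154), (0.26909831166267395, 0.07744814455509186), 4.572113037109375)
[0.5217 0.1081 1.1824] [0.0082 0.0015 0.0052 0.001  0.0054 0.0154 0.0056 0.0058]
```

View pics/crop.png

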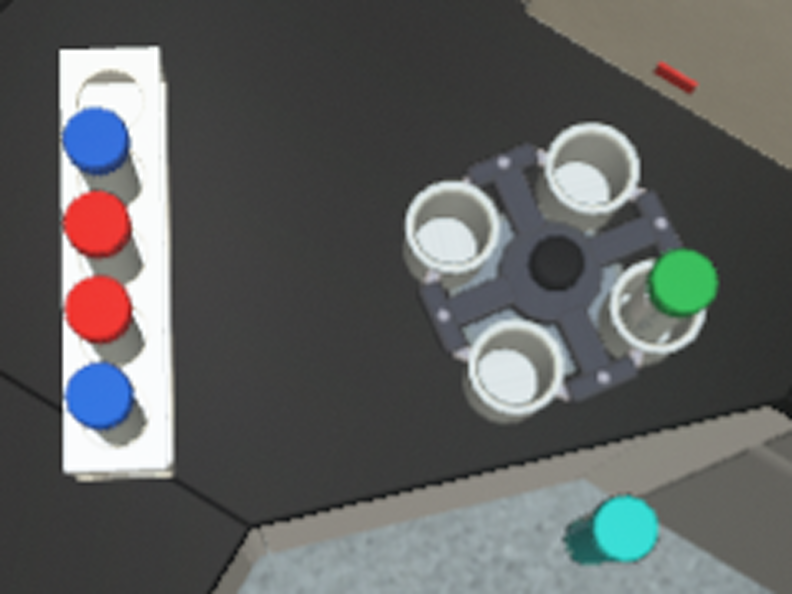

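Crop check: the green cap at (684,282) sits over the lower-right bucket, so the choice holds. The turquoise tube at (625,527) stays where it is. Next I check how close the box is to the rotor and to the path.

Run:
```python
from h import *
p=cams.camera_params("scene"); t=cams.camera_params("top")
for uv in [(240,137),(320,132),(385,124)]: print("scene z0",ray(p,uv,0).round(3))
for uv in [(320,90),(497,194)]: print("top z0,z.2",ray(t,uv,0).round(3),ray(t,uv,.05).round(3))
for uv in [(212,40),(233,72),(402,55)]: print("scene boxtop z.15",ray(p,uv,.15).round(3))
for uv in [(334,58),(512,155)]: print("top boxtop z.15",ray(t,uv,.15).round(3))
```

```text
scene z0 [0.727 0.087 0.   ]
scene z0 [ 0.599 -0.078  0.   ]
scene z0 [ 0.504 -0.227  0.   ]
top z0,z.2 [0.698 0.116 0.   ] [0.678 0.123 0.05 ]
top z0,z.2 [ 0.495 -0.227  0.   ] [ 0.486 -0.202  0.05 ]
scene boxtop z.15 [ 0.958 -0.02   0.15 ]
scene boxtop z.15 [0.781 0.054 0.15 ]
scene boxtop z.15 [ 0.545 -0.306  0.15 ]
top boxtop z.15 [0.694 0.113 0.15 ]
top boxtop z.15 [ 0.532 -0.18   0.15 ]
```

>>> {"fn": "play_rows", "kwargs": {
  "increments": [
    [[2,5.1,0.4,0,0,-0.034,0.7],[2,5.1,0.4,0,0,-0.034,0.7],[2,5.1,0.4,0,0,-0.034,0.7],[2,5.1,0.4,0,0,-0.034,0.7],[2,5.1,0.4,0,0,-0.034,0.7],[2,5.1,0.4,0,0,-0.034,0.7],[2,5.1,0.4,0,0,-0.034,0.7],[2,5.1,0.4,0,0,-0.034,0.7],[2,5.1,0.4,0,0,-0.037,0.7],[3.2,5.1,0,0,0,0,0.7],[3.2,5.1,0,0,0,0,0.7],[3.2,5,0,0,0,0,0.7]]
  ]
}}

```text
t: 2.65
tool_pos: [0.4921, 0.0529, 0.2418]
ee_rot: [[0.998, 0.058, 0.001], [0.058, -0.998, -0.0], [0.001, 0.0, -1.0]]
ft_force: [0.7, -0.3, -0.3]
width: 0.0595
finger_force: 0.0
```

>>> {"fn": "play_rows", "kwargs": {
  "increments": [
    [[0,0,0,0,0,0,0.7],[0,0,0,0,0,0,0.7]]
  ]
}}

```text
t: 2.9
tool_pos: [0.4909, 0.0508, 0.2414]
ee_rot: [[0.998, 0.059, -0.001], [0.059, -0.998, -0.0], [-0.001, 0.0, -1.0]]
ft_force: [-0.3, -0.2, 0.1]
width: 0.0601
finger_force: 0.0
```

Run:
```python
from h import *
s=observe(); print(s["t"],s["tool_pos"].round(4),s["ee_rot"].round(3).tolist(),s["width"],s["ft_force"].round(2))
p=cams.camera_params("wrist"); im=cams.capture("wrist"); cv2.imwrite("pics/w1.png",im[:,:,::-1])
print(p["pose"].round(3).tolist())
for c in HSV: print(c,caps(im,p,c,.020 if c=='green' else .008,200))
print(rotor("wrist",p).round(4).tolist())
```

```text
2.9 [0.4909 0.0508 0.2414] [[0.998, 0.059, -0.001], [0.059, -0.998, -0.0], [-0.001, 0.0, -1.0]] 0.060097677165501386 [-0.33 -0.24  0.1 ]
[[0.058, -0.95, -0.306, 0.57], [-0.998, -0.056, -0.018, 0.055], [0.0, 0.307, -0.952, 0.409], [0.0, 0.0, 0.0, 1.0]]
green [([0.499, 0.0549], [253.0, 168.4], 1005)]
blue []
red []
[[0.5451, 0.1675], [0.5739, 0.089], [0.4643, 0.1326], [0.5014, 0.0567]]
```

View pics/w1.png

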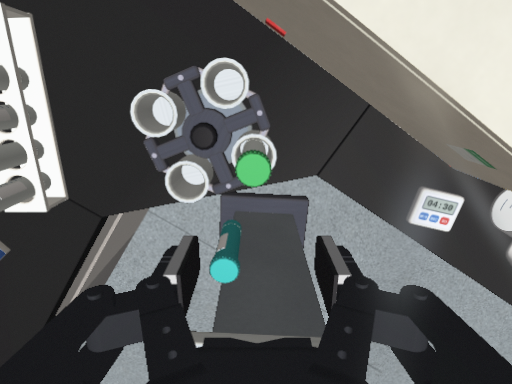

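The wrist picture shows the green cap at (253,168) in its bucket, with the rotor free round it. The turquoise tube at (228,255) is below on the cart. Next I grasp.

>>> {"fn": "play_rows", "kwargs": {
  "increments": [
    [[0.75,0.4,0,0,0,0,0.7],[0,0,-3,0,0,0,0.7],[0,0,-3,0,0,0,0.7],[0,0,-3,0,0,0,0.7],[0,0,-2,0,0,0,0.7],[0,0,-1.2,0,0,0,0.7],[0,0,0,0,0,0,0.7],[0,0,0,0,0,0,0.2],[0,0,0,0,0,0,0.2],[0,0,0,0,0,0,0.2],[0,0,0,0,0,0,0.2]]
  ]
}}

```text
t: 4.38
tool_pos: [0.4988, 0.0549, 0.1198]
ee_rot: [[0.998, 0.058, 0.0], [0.058, -0.998, -0.0], [0.0, 0.0, -1.0]]
ft_force: [0.0, -0.1, -0.7]
width: 0.0167
finger_force: 0.0
```

Run:
```python
from h import *
im=cams.capture("wrist"); s=cams.capture("scene"); p=cams.camera_params("scene")
print(caps(s,p,"green",.02,40)); p=cams.camera_params("wrist"); print(caps(im,p,"green",.02,200))
s=cv2.resize(s[80:230,220:400],None,fx=2.5,fy=2.56)
im=im[:,:]; o=np.zeros((384,962,3),np.uint8); o[:,:512]=im; o[:,512:]=s[:384,:450]
cv2.imwrite("pics/w2.png",cv2.resize(o[:,:,::-1],(800,319)))
```

```text
[([0.4976, 0.0576], [317.9, 129.2], 137), ([0.4965, 0.5423], [111.5, 254.1], 401)]
[([0.5007, 0.055], [256.7, 229.9], 2297)]
```

View pics/w2.png

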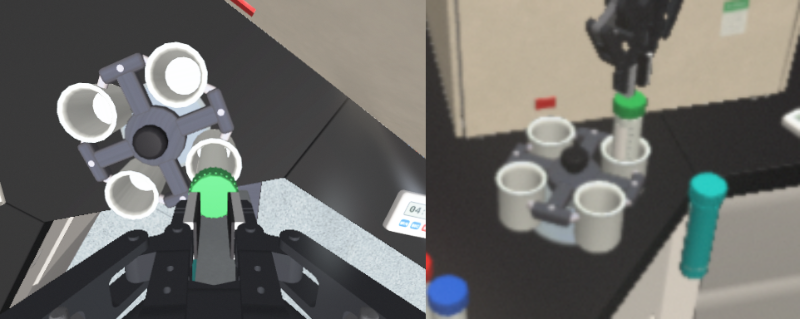

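Run:
```python
from h import *
s=observe(); p=cams.camera_params("wrist"); sc=cams.camera_params("scene"); t=s["tool_pos"]
print(s["width"],t)
for d in (.014,0,-.005,-.015): print("tip offset",d,proj(p,t+[0,0.008,-d])[0].round(1),proj(p,t+[0,-0.008,-d])[0].round(1),proj(sc,t+[0,0,-d])[0].round(1))
im=cams.capture("wrist"); cv2.imwrite("pics/w3.png",cv2.resize(im[180:320,190:330,::-1],None,fx=4,fy=4,interpolation=cv2.INTER_CUBIC))
```

```text
0.017542756473036637 [0.49873739 0.0548793  0.11963521]
tip offset 0.014 [244.6 216.8] [268.9 218.1] [317.6 136.8]
tip offset 0 [243.7 225.8] [269.8 227.2] [318.1 131.5]
tip offset -0.005 [243.4 229.4] [270.1 230.8] [318.3 129.5]
tip offset -0.015 [242.6 237.1] [270.9 238.6] [318.6 125.6]
```

View pics/w3.png

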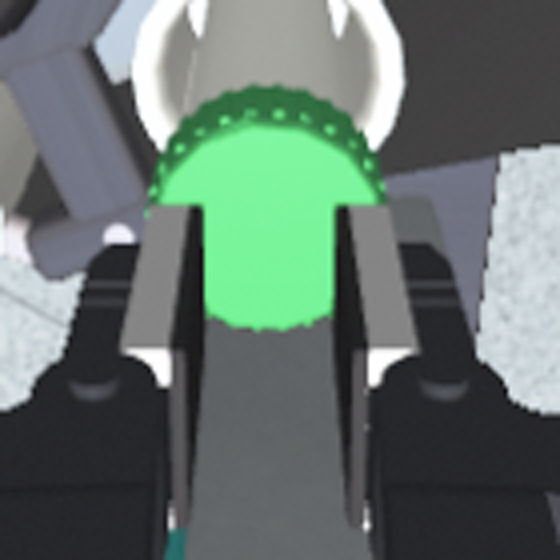

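The crop shows the fingers closed above the cap: the pad tips at (165–390,205) lie over the cap's top face. The tips stand higher than I assumed, so I open, go lower and close again.

>>> {"fn": "play_rows", "kwargs": {
  "increments": [
    [[0,0,0,0,0,0,0.7],[0,0,0,0,0,0,0.7],[0,0,0,0,0,0,0.7],[0,0,-0.8,0,0,0,0.7],[0,0,-0.8,0,0,0,0.7],[0,0,-0.8,0,0,0,0.7],[0,0,0,0,0,0,0.7]]
  ]
}}

```text
t: 5.4
tool_pos: [0.498, 0.055, 0.0945]
ee_rot: [[0.998, 0.058, -0.002], [0.058, -0.998, 0.0], [-0.002, -0.0, -1.0]]
ft_force: [-0.1, -0.4, -1.4]
width: 0.0597
finger_force: 0.0
```

Run:
```python
from h import *
print(observe()["tool_pos"].round(4),observe()["ft_force"].round(2),observe()["width"])
im=cams.capture("wrist")[150:330,170:350]; s=cams.capture("scene")[80:200,260:380]
o=np.hstack([cv2.resize(im,(400,400)),cv2.resize(s,(400,400),interpolation=cv2.INTER_CUBIC)])
cv2.imwrite("pics/w4.png",o[:,:,::-1])
```

```text
[0.498  0.055  0.0945] [-0.14 -0.4  -1.36] 0.059708910350041444
```

View pics/w4.png

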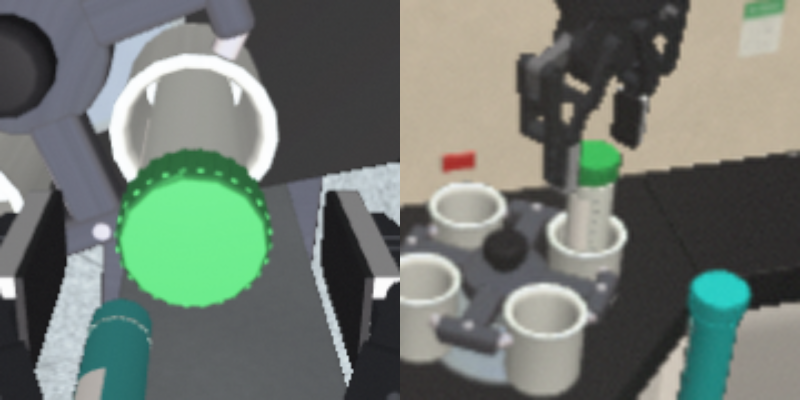

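Run:
```python
from h import *
p=cams.camera_params("scene")
for z in (.08,.09,.1,.11,.12,.13): print(z,proj(p,[[.498,.092,z],[.498,.018,z],[.498,.055,z]]).round(1).tolist())
```

```text
0.08 [[305.3, 153.7], [328.0, 139.4], [316.8, 146.4]]
0.09 [[305.6, 150.0], [328.4, 135.7], [317.2, 142.8]]
0.1 [[305.8, 146.3], [328.9, 132.0], [317.6, 139.1]]
0.11 [[306.1, 142.5], [329.3, 128.3], [317.9, 135.3]]
0.12 [[306.4, 138.7], [329.8, 124.5], [318.3, 131.5]]
0.13 [[306.7, 134.8], [330.2, 120.6], [318.7, 127.6]]
```

>>> {"fn": "play_rows", "kwargs": {
  "increments": [
    [[0,0,-0.5,0,0,0,0.7],[0.1,0,-0.5,0,0,0,0.7],[0,0,0,0,0,0,0.7],[0,0,0,0,0,0,0.2],[0,0,0,0,0,0,0.2],[0,0,0,0,0,0,0.2],[0,0,0,0,0,0,0.2]]
  ]
}}

```text
t: 6.38
tool_pos: [0.5, 0.0549, 0.0859]
ee_rot: [[0.998, 0.058, 0.001], [0.058, -0.998, -0.0], [0.001, 0.0, -1.0]]
ft_force: [-0.8, -0.4, 4.1]
width: 0.0307
finger_force: 59.2
```

Run:
```python
from h import *
s=observe(); print(s["tool_pos"].round(4),s["ft_force"].round(2),s["ft_torque"].round(2),s["width"])
im=cams.capture("wrist")[150:330,170:350]; s=cams.capture("scene")[80:200,260:380]
o=np.hstack([cv2.resize(im,(400,400)),cv2.resize(s,(400,400),interpolation=cv2.INTER_CUBIC)])
cv2.imwrite("pics/w5.png",o[:,:,::-1])
```

```text
[0.5    0.0549 0.0859] [-0.75 -0.41  4.06] [0.06 0.03 0.01] 0.030740265824261124
```

View pics/w5.png

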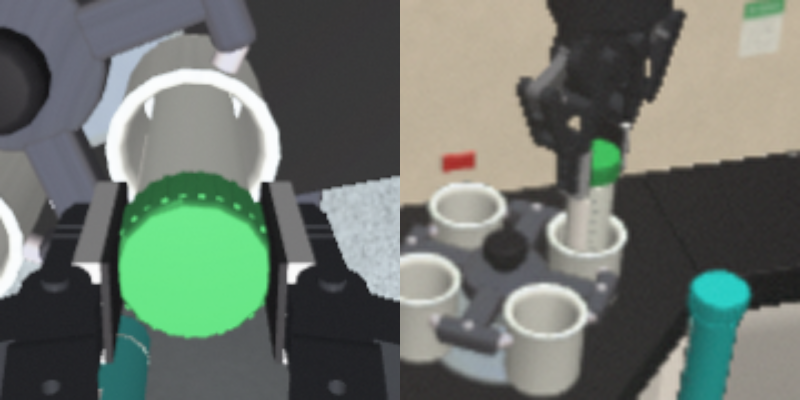

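Both pads now hold the green cap, in the left crop at (195,255). I lift it and pause where the wrist camera can see the rack.

>>> {"fn": "play_rows", "kwargs": {
  "increments": [
    [[0,0,1,0,0,0,0.2],[0,0,2,0,0,0,0.2],[0,0,3,0,0,0,0.2],[0,0,3.5,0,0,0,0.2],[0,0,3.5,0,0,0,0.2],[-0.5,4,0,0,0,0,0.2],[-0.5,5,0,0,0,0,0.2],[-0.5,5,0,0,0,0,0.2],[-0.5,5,0,0,0,0,0.2],[0,2.5,0,0,0,0,0.2],[0,0,0,0,0,0,0.2],[0,0,0,0,0,0,0.2]]
  ]
}}

```text
t: 7.98
tool_pos: [0.4861, 0.2131, 0.2156]
ee_rot: [[0.99, 0.138, -0.007], [0.138, -0.989, 0.045], [-0.001, -0.046, -0.999]]
ft_force: [0.3, -0.2, -1.3]
width: 0.0309
finger_force: 59.5
```

```bash
cat >> h.py <<'E'
def rackfit(P): # P list of cap xy -> centre,yaw using pitch 45 (holes -90..45)
    P=np.array(sorted(map(list,P))); k=np.array([-.09,-.045,0,.045])
    f=lambda v:(v[:2]+np.c_[k*np.cos(v[2]),k*np.sin(v[2])]-P).ravel()
    return least_squares(f,[*P.mean(0),0])
E
python3 - <<'E'
from h import *
s=observe(); print(s["t"],s["tool_pos"].round(4),s["ft_force"].round(2),s["width"],s["finger_force"])
p=cams.camera_params("wrist"); im=cams.capture("wrist"); cv2.imwrite("pics/w6.png",im[:,:,::-1])
for c in HSV: print(c,caps(im,p,c,.008,150))
print([ (np.array(d["at"]).round(1),ray(p,d["at"],0).round(4)) for d in cams.place_of("wrist","rack")[:1]])
P=rotor("wrist",p); print(P.round(4).tolist(),fitrotor(P).x)
E
```

```text
7.975 [0.4861 0.2131 0.2156] [ 0.27 -0.19 -1.28] 0.030941959285824546 59.479204416275024
green [([0.5593, 0.4489], [4.6, 61.1], 277), ([0.397, 0.2052], [256.9, 264.4], 4167)]
blue [([0.5694, 0.3586], [105.7, 62.5], 1591), ([0.3918, 0.4315], [40.3, 236.2], 7462), ([0.4347, 0.3505], [116.2, 209.7], 1095)]
red [([0.5247, 0.3559], [109.3, 116.3], 1338), ([0.4797, 0.3534], [112.7, 165.3], 1179)]
[(array([154.1, 108. ]), array([0.5257, 0.3593, 0.    ]))]
[[0.5, 0.0581], [0.5768, 0.0894], [0.4622, 0.1332], [0.5412, 0.169]] [0.5200569  0.11241145 1.21046171]
```

View pics/w6.png

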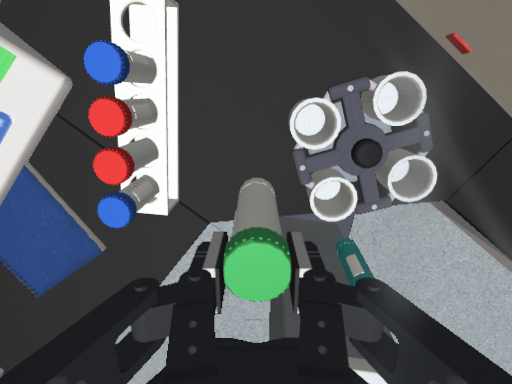

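The wrist picture shows the green tube held upright at (257,262), the rack caps at (106,62), (109,116), (113,165) and (116,210), and the empty hole at (140,20). The pose fell short of the command, so I check the joints.

Run:
```python
from h import *
s=observe(); print(s["q"].round(3),s["qvel"].round(3),s["tau"].round(1)); 
for i in range(2): cams.camera_params("top"); cams.capture("top")
s=observe(); print(s["q"].round(3),s["tool_pos"].round(4),s["ee_rot"].round(3).tolist(),s["tau"].round(1))
```

```text
[ 0.137 -0.116 -0.104  1.583  0.046  3.141] [ 0.003 -0.     0.001 -0.002  0.002 -0.001] [  0.1 -44.7  50.7   0.    0.2   0. ]
[ 0.138 -0.116 -0.104  1.583  0.046  3.141] [0.486  0.2135 0.2156] [[0.99, 0.138, -0.007], [0.138, -0.989, 0.045], [-0.001, -0.046, -0.999]] [ -0.1 -44.7  50.7   0.    0.2   0. ]
```

Joint 6 is at its limit. The half-turned grasp is equivalent, so I turn the tool by π the other way and take out the tilt.

>>> {"fn": "play_rows", "kwargs": {
  "increments": [
    [[0,0,0,-0.045,-0.007,0.12,0.2],[0,0,0,0,0,0.18,0.2],[0,0,0,0,0,0.18,0.2],[0,0,0,0,0,0.18,0.2],[0,0,0,0,0,0.18,0.2],[0,0,0,0,0,0.18,0.2],[0,0,0,0,0,0.18,0.2],[0,0,0,0,0,0.18,0.2],[0,0,0,0,0,0.18,0.2],[0,0,0,0,0,0.18,0.2],[0,0,0,0,0,0.18,0.2],[0,0,0,0,0,0.18,0.2]]
  ]
}}

```text
t: 9.72
tool_pos: [0.4859, 0.2137, 0.2156]
ee_rot: [[-0.624, 0.781, 0.001], [0.781, 0.624, -0.003], [-0.003, -0.001, -1.0]]
ft_force: [0.7, -0.1, 0.2]
width: 0.0308
finger_force: 59.4
```

>>> {"fn": "play_rows", "kwargs": {
  "increments": [
    [[0,0,0,0,0,0.18,0.2],[0,0,0,0,0,0.18,0.2],[0,0,0,0,0,0.18,0.2],[0,0,0,0,0,0.18,0.2],[0,0,0,0,0,0.18,0.2],[0,0,0,0,0,0,0.2]]
  ]
}}

```text
t: 10.48
tool_pos: [0.4859, 0.2138, 0.2156]
ee_rot: [[-1.0, 0.004, 0.003], [0.004, 1.0, -0.001], [-0.003, -0.001, -1.0]]
ft_force: [-0.9, 0.1, -1.8]
width: 0.0306
finger_force: 59.4
```

>>> {"fn": "play_rows", "kwargs": {
  "increments": [
    [[2.6,2.9,0,0,0,0.03,0.2],[3.4,3.9,0,0,0,0.03,0.2],[3.4,3.9,0,0,0,0,0.2],[2.6,3,0,0,0,0,0.2],[0.85,1.0,0,0,0,0,0.2],[0,0,0,0,0,0,0.2],[0,0,0,0,0,0,0.2]]
  ]
}}

```text
t: 11.35
tool_pos: [0.6142, 0.3604, 0.2158]
ee_rot: [[-0.998, -0.056, 0.003], [-0.056, 0.998, -0.001], [-0.003, -0.001, -1.0]]
ft_force: [-0.2, -0.5, -0.7]
width: 0.0309
finger_force: 59.5
```

Run:
```python
from h import *
s=observe(); print(s["q"].round(3),s["tool_pos"].round(4),s["ee_rot"].round(3).tolist())
z0=s["tool_pos"][2]-.066
for n in ("top","scene"):
    im=cams.capture(n); p=cams.camera_params(n); print(n,caps(im,p,"green",z0,40))
    for c in("red","blue"): print(caps(im,p,c,.008,100))
```

```text
[ 3.480e-01  4.740e-01  5.500e-01  1.645e+00 -1.000e-03  2.930e-01] [0.6142 0.3604 0.2158] [[-0.998, -0.056, 0.003], [-0.056, 0.998, -0.001], [-0.003, -0.001, -1.0]]
top []
[]
[([0.4085, 0.5475], [68.6, 220.8], 171), ([0.2979, 0.5243], [76.9, 289.3], 3152)]
scene [([0.6177, 0.3564], [155.5, 108.0], 217), ([0.3814, 0.5678], [111.5, 254.1], 401)]
[([0.363, -0.3223], [469.4, 91.3], 122), ([0.5273, 0.3557], [196.9, 193.2], 231), ([0.4825, 0.3526], [213.1, 204.9], 253)]
[([0.5727, 0.3583], [181.5, 181.9], 243), ([0.437, 0.3503], [230.2, 217.8], 287), ([0.2805, 0.534], [198.6, 351.0], 5601)]
```

>>> {"fn": "play_rows", "kwargs": {
  "increments": [
    [[0,0.05,-3,0,0,0,0.2],[0,0,-3,0,0,0,0.2],[0,0,-2.5,0,0,0,0.2],[0,0,-1,0,0,0,0.2],[0,0,-1,0,0,0,0.2],[0,0,-1,0,0,0,0.2],[0,0,0,0,0,0,0.2]]
  ]
}}

```text
t: 12.32
tool_pos: [0.6141, 0.3613, 0.1]
ee_rot: [[-0.998, -0.058, 0.002], [-0.058, 0.998, -0.001], [-0.002, -0.001, -1.0]]
ft_force: [-0.5, -0.8, -0.9]
width: 0.0309
finger_force: 59.5
```

>>> {"fn": "play_rows", "kwargs": {
  "increments": [
    [[0,0,-1,0,0,0,0.2],[0,0,-1,0,0,0,0.2],[0,0,-0.4,0,0,0,0.2],[0,0,0,0,0,0,0.2]]
  ]
}}

```text
t: 12.82
tool_pos: [0.6141, 0.3613, 0.076]
ee_rot: [[-0.998, -0.058, 0.002], [-0.058, 0.998, -0.001], [-0.002, -0.001, -1.0]]
ft_force: [-0.2, -1.6, -1.3]
width: 0.0312
finger_force: 59.5
```

>>> {"fn": "play_rows", "kwargs": {
  "increments": [
    [[0,0,-0.1,0,0,0,0.2],[0,0,-0.1,0,0,0,0.2],[0,0,0,0,0,0,0.2]]
  ]
}}

```text
t: 13.2
tool_pos: [0.6145, 0.3615, 0.0747]
ee_rot: [[-0.998, -0.058, 0.003], [-0.058, 0.998, -0.0], [-0.003, -0.0, -1.0]]
ft_force: [0.1, 0.0, -0.9]
width: 0.0309
finger_force: 59.5
```

>>> {"fn": "play_rows", "kwargs": {
  "increments": [
    [[0,0,0,0,0,0,0.7],[0,0,0,0,0,0,0.7],[0,0,0,0,0,0,0.7],[0,0,2,0,0,0,0.7],[0,0,4,0,0,0,0.7],[-4,-0.3,3,0,0,0,0.7],[-5,-0.3,0,0,0,0,0.7],[0,0,0,0,0,0,0.7],[0,0,0,0,0,0,0.7]]
  ]
}}

```text
t: 14.32
tool_pos: [0.5252, 0.3557, 0.1661]
ee_rot: [[-0.998, -0.058, 0.005], [-0.058, 0.998, 0.0], [-0.005, 0.0, -1.0]]
ft_force: [0.4, 0.7, 0.7]
width: 0.0596
finger_force: 0.0
```

Run:
```python
from h import *
s=observe(); print(s["t"],s["tool_pos"].round(4),s["ee_rot"].round(3).tolist(),s["width"])
for n in ("wrist","scene"):
    p=cams.camera_params(n);im=cams.capture(n);cv2.imwrite(f"pics/{n}7.png",im[:,:,::-1])
    for c in HSV: print(n,c,caps(im,p,c,.008,60))
a=cams.capture("wrist");b=cams.capture("scene")[100:260,140:300]
cv2.imwrite("pics/w7.png",np.hstack([cv2.resize(a,(480,360)),cv2.resize(b,(320,360))])[:,:,::-1])
```

```text
14.325 [0.5252 0.3557 0.1661] [[-0.998, -0.058, 0.005], [-0.058, 0.998, 0.0], [-0.005, 0.0, -1.0]] 0.05955850916832473
wrist green [([0.5358, 0.5069], [445.8, 220.0], 69), ([0.616, 0.361], [256.9, 296.2], 1317)]
wrist blue [([0.3981, 0.4661], [437.5, 23.2], 4575), ([0.4349, 0.3505], [256.9, 71.0], 2032), ([0.4381, 0.5089], [483.6, 91.8], 1230), ([0.5692, 0.3585], [257.2, 248.4], 1423)]
wrist red [([0.4794, 0.3532], [257.1, 138.3], 1703), ([0.5244, 0.3559], [257.1, 196.8], 1539)]
scene green [([0.6186, 0.3635], [165.8, 171.6], 202), ([0.5072, 0.5399], [111.5, 254.1], 401)]
scene blue [([0.5724, 0.3583], [181.6, 182.0], 245), ([0.437, 0.3503], [230.2, 217.9], 288), ([0.2805, 0.534], [198.6, 351.0], 5598)]
scene red [([0.3638, -0.3237], [469.4, 91.0], 114), ([0.5272, 0.3556], [196.9, 193.2], 233), ([0.4825, 0.3527], [213.1, 205.0], 255)]
```

View pics/w7.png

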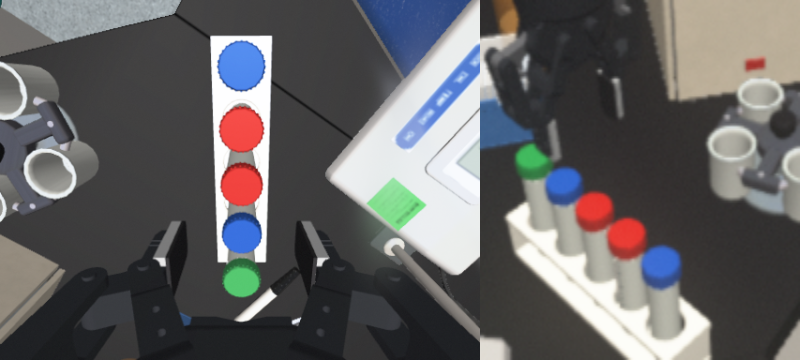

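The picture shows the green tube standing in the far hole at (241,280), with the others at (241,65) blue, (241,130) red, (241,185) red and (241,233) blue. The gripper stands above the inner red one. Next I grasp that red tube.

>>> {"fn": "play_rows", "kwargs": {
  "increments": [
    [[-0.08,0,-2.2,0,0,0,0.7],[0,0,-3,0,0,0,0.7],[0,0,-2.5,0,0,0,0.7],[0,0,-1.5,0,0,0,0.7],[0,0,0,0,0,0,0.7],[0,0,0,0,0,0,0.2],[0,0,0,0,0,0,0.2],[0,0,0,0,0,0,0.2],[0,0,0,0,0,0,0.2]]
  ]
}}

```text
t: 15.65
tool_pos: [0.5247, 0.3558, 0.0743]
ee_rot: [[-0.998, -0.058, 0.005], [-0.058, 0.998, 0.001], [-0.005, 0.0, -1.0]]
ft_force: [-0.1, 0.3, 6.4]
width: 0.0308
finger_force: 59.4
```

>>> {"fn": "play_rows", "kwargs": {
  "increments": [
    [[0,0,1,0,0,0,0.2],[0,0,3,0,0,0,0.2],[0,0,5,0,0,0,0.2],[0,0,5,0,0,0,0.2],[-0.4,-4,0,0,0,0,0.2],[-0.4,-5,0,0,0,0,0.2],[-0.4,-5,0,0,0,0,0.2],[-0.4,-5,0,0,0,0,0.2],[-0.4,-5,0,0,0,0,0.2],[-0.55,-5.9,0,0,0,0,0.2],[0,0,0,0,0,0,0.2],[0,0,0,0,0,0,0.2]]
  ]
}}

```text
t: 17.15
tool_pos: [0.4981, 0.0564, 0.213]
ee_rot: [[-0.998, -0.057, 0.003], [-0.057, 0.998, -0.0], [-0.003, -0.0, -1.0]]
ft_force: [-1.0, -0.3, 0.1]
width: 0.0309
finger_force: 59.6
```

```bash
cat > chk.py <<'E'
from h import *
s=observe(); print(round(s["t"],2),s["tool_pos"].round(4),s["ee_rot"].round(3).tolist(),round(s["width"],4))
A=[]
for n in ("wrist","top","scene"):
    p=cams.camera_params(n); im=cams.capture(n); cv2.imwrite(f"pics/l_{n}.png",im[:,:,::-1]); P=rotor(n,p)
    if n=="scene": P=P-[.002,0]
    print(n,P.round(4).tolist())
    if len(P)>2: f=fitrotor(P); print("   fit",f.x.round(4),f.fun.round(4))
    if n!="scene" or not A: A.append(P)
f=fitrotor(np.concatenate(A)); v=f.x; print("all",v.round(4),f.fun.round(4))
for k in range(4): print(k,(v[:2]+.06*np.array([np.cos(v[2]+k*np.pi/2),np.sin(v[2]+k*np.pi/2)])).round(4))
E
python3 chk.py
```

```text
17.15 [0.4981 0.0564 0.213 ] [[-0.998, -0.057, 0.003], [-0.057, 0.998, -0.0], [-0.003, -0.0, -1.0]] 0.0309
wrist [[0.4984, 0.0576], [0.4635, 0.1295], [0.5796, 0.0918], [0.538, 0.1687]]
   fit [ 0.5199  0.1119 -0.3282] [0.0033 0.0018 0.003  0.0012]
top [[0.4953, 0.0554], [0.4596, 0.1312], [0.5766, 0.0971], [0.5351, 0.1611]]
   fit [0.5167 0.1112 1.2502] [0.0027 0.0011 0.0056 0.0071]
scene [[0.4647, 0.1335], [0.5043, 0.0552], [0.5442, 0.1619], [0.5804, 0.0743]]
   fit [ 0.5234  0.1062 -0.4188] [0.0048 0.0065 0.0037 0.0078]
all [0.5183 0.1116 1.2463] [0.0031 0.0024 0.0045 0.0007 0.0039 0.0019 0.0049 0.0077]
0 [0.5374 0.1684]
1 [0.4614 0.1307]
2 [0.4991 0.0547]
3 [0.5751 0.0924]
```

>>> {"fn": "play_rows", "kwargs": {
  "increments": [
    [[0.1,0,-2.5,0,0,0,0.2],[0,0,-3,0,0,0,0.2],[0,0,-2,0,0,0,0.2],[0,0,-1.2,0,0,0,0.2],[0,0,0,0,0,0,0.2]]
  ]
}}

```text
t: 18.08
tool_pos: [0.4987, 0.0566, 0.1251]
ee_rot: [[-0.998, -0.058, 0.002], [-0.058, 0.998, -0.0], [-0.002, -0.0, -1.0]]
ft_force: [-0.8, 0.0, 0.3]
width: 0.0311
finger_force: 59.6
```

Run:
```python
from h import *
s=observe(); print(s["tool_pos"].round(4),s["ft_force"].round(2))
a=cams.capture("wrist"); b=cams.capture("scene")[90:210,260:380]; 
cv2.imwrite("pics/w8.png",np.hstack([cv2.resize(a,(480,360)),cv2.resize(b,(320,360))])[:,:,::-1])
```

```text
[0.4987 0.0566 0.1251] [-0.83  0.04  0.32]
```

View pics/w8.png

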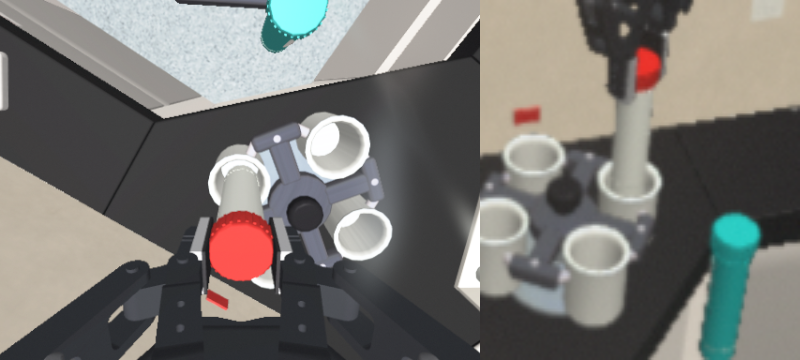

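The picture shows the red tube entering its bucket centrally, rim at (240,175). I continue down and release.

>>> {"fn": "play_rows", "kwargs": {
  "increments": [
    [[0,0,-1.2,0,0,0,0.2],[0,0,-1.2,0,0,0,0.2],[0,0,-1.2,0,0,0,0.2],[0,0,-0.3,0,0,0,0.2],[0,0,0,0,0,0,0.2]]
  ]
}}

```text
t: 18.8
tool_pos: [0.4991, 0.0564, 0.0864]
ee_rot: [[-0.998, -0.058, 0.003], [-0.058, 0.998, -0.0], [-0.003, -0.001, -1.0]]
ft_force: [0.4, 0.7, -1.5]
width: 0.0309
finger_force: 59.7
```

>>> {"fn": "play_rows", "kwargs": {
  "increments": [
    [[0,0,-0.05,0,0,0,0.7],[0,0,0,0,0,0,0.7],[0,0,0,0,0,0,0.7],[0,0,2,0,0,0,0.7],[0,0,4,0,0,0,0.7],[-0.3,4,2,0,0,0,0.7],[-0.35,5,0,0,0,0,0.7],[-0.35,5,0,0,0,0,0.7],[-0.35,5,0,0,0,0,0.7],[-0.35,5,0,0,0,0,0.7],[-0.25,5.7,0,0,0,0,0.7],[0,0,0,0,0,0,0.7]]
  ]
}}

```text
t: 20.3
tool_pos: [0.4788, 0.3567, 0.167]
ee_rot: [[-0.998, -0.062, 0.003], [-0.062, 0.998, 0.0], [-0.003, 0.0, -1.0]]
ft_force: [0.2, -0.2, 0.3]
width: 0.0599
finger_force: 0.0
```

Run:
```python
from h import *
s=observe(); print(round(s["t"],2),s["tool_pos"].round(4),s["q"].round(2))
p=cams.camera_params("wrist");im=cams.capture("wrist")
print(caps(im,p,"red",.008,200),caps(im,p,"blue",.008,200))
n="top";p=cams.camera_params(n);im=cams.capture(n);print(caps(im,p,"red",.02,100)); P=rotor(n,p); print(P.round(4).tolist(),fitrotor(P).x.round(4))
```

```text
20.3 [0.4788 0.3567 0.167 ] [ 0.42  0.09  0.01  1.49 -0.    0.36]
[([0.4793, 0.3527], [251.7, 197.7], 1500)] [([0.3599, 0.4628], [428.0, 37.5], 11445), ([0.4152, 0.5165], [482.3, 127.3], 899), ([0.4346, 0.3501], [251.4, 139.9], 1699), ([0.5693, 0.3582], [252.1, 295.1], 1270)]
[([0.4965, 0.0561], [365.4, 175.3], 324)]
[[0.543, 0.1589], [0.4938, 0.0561], [0.5719, 0.0908], [0.4676, 0.13]] [0.5191 0.1089 1.1685]
```

>>> {"fn": "play_rows", "kwargs": {
  "increments": [
    [[0,0,-2.2,0,0,0,0.7],[0,0,-3,0,0,0,0.7],[0,0,-2.5,0,0,0,0.7],[0,0,-1.5,0,0,0,0.7],[0,0,0,0,0,0,0.7],[0,0,0,0,0,0,0.2],[0,0,0,0,0,0,0.2],[0,0,0,0,0,0,0.2],[0,0,0,0,0,0,0.2]]
  ]
}}

```text
t: 21.58
tool_pos: [0.4806, 0.3538, 0.0758]
ee_rot: [[-0.998, -0.058, 0.005], [-0.058, 0.998, 0.0], [-0.005, 0.0, -1.0]]
ft_force: [-0.2, -1.1, 7.2]
width: 0.0308
finger_force: 59.4
```

>>> {"fn": "play_rows", "kwargs": {
  "increments": [
    [[0,0,1,0,0,0,0.2],[0,0,3,0,0,0,0.2],[0,0,5,0,0,0,0.2],[0,0,5,0,0,0,0.2],[1.2,-3.5,0,0,0,0,0.2],[1.7,-5,0,0,0,0,0.2],[1.7,-5,0,0,0,0,0.2],[1.2,-4,0,0,0,0,0.2],[0.3,-1,0,0,0,0,0.2],[0,0,0,0,0,0,0.2],[0,0,0,0,0,0,0.2]]
  ]
}}

```text
t: 22.95
tool_pos: [0.5403, 0.1695, 0.2143]
ee_rot: [[-0.998, -0.059, 0.003], [-0.059, 0.998, -0.0], [-0.003, -0.0, -1.0]]
ft_force: [-0.1, -0.1, -0.6]
width: 0.0308
finger_force: 59.5
```

```bash
python3 chk.py
python3 - <<'E'
import cv2,numpy as np
a=cv2.imread("pics/l_wrist.png"); b=cv2.imread("pics/l_top.png")[90:240,250:400]
cv2.imwrite("pics/w9.png",np.hstack([cv2.resize(a,(440,360)),cv2.resize(b,(360,360))]))
E
```

```text
22.95 [0.5403 0.1695 0.2143] [[-0.998, -0.059, 0.003], [-0.059, 0.998, -0.0], [-0.003, -0.0, -1.0]] 0.0308
wrist [[0.496, 0.0538], [0.579, 0.0894], [0.5388, 0.1684], [0.4635, 0.1304]]
   fit [ 0.5193  0.1105 -0.3489] [0.0029 0.0034 0.0019 0.0009]
top [[0.538, 0.1666], [0.5614, 0.1599]]
scene [[0.4651, 0.1307], [0.588, 0.0783], [0.5366, 0.1622]]
   fit [0.523  0.1049 1.22  ] [0.0053 0.0105 0.0071]
all [0.5218 0.1096 1.1786] [0.0029 0.0033 0.0068 0.0036 0.0069 0.0175]
0 [0.5447 0.1651]
1 [0.4664 0.1325]
2 [0.4989 0.0542]
3 [0.5772 0.0867]
```

View pics/w9.png

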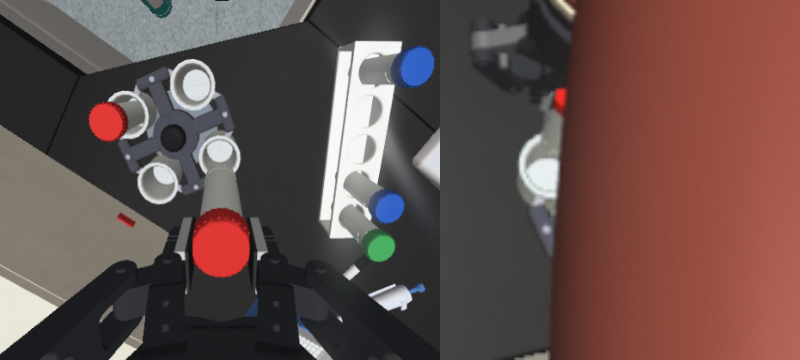

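The red tube stands in its bucket at (108,120) and the second red hangs over the opposite cup at (220,155). I descend and insert it.

>>> {"fn": "play_rows", "kwargs": {
  "increments": [
    [[0,-0.1,-2.5,0,0,0,0.2],[0,0,-3,0,0,0,0.2],[0,0,-2,0,0,0,0.2],[0,0,-1.2,0,0,0,0.2],[0,0,-1,0,0,0,0.2],[0,0,0,0,0,0,0.2]]
  ]
}}

```text
t: 24.0
tool_pos: [0.5405, 0.1674, 0.1168]
ee_rot: [[-0.998, -0.058, 0.002], [-0.058, 0.998, -0.0], [-0.002, -0.001, -1.0]]
ft_force: [-0.0, 0.1, -0.4]
width: 0.0308
finger_force: 59.5
```

>>> {"fn": "play_rows", "kwargs": {
  "increments": [
    [[0,0,-1,0,0,0,0.2],[0,0,-1,0,0,0,0.2],[0,0,-0.8,0,0,0,0.2],[0,0,0,0,0,0,0.2]]
  ]
}}

```text
t: 24.5
tool_pos: [0.5404, 0.1674, 0.0885]
ee_rot: [[-0.998, -0.058, 0.002], [-0.058, 0.998, -0.0], [-0.002, -0.001, -1.0]]
ft_force: [1.6, -0.1, -1.0]
width: 0.0309
finger_force: 59.6
```

>>> {"fn": "play_rows", "kwargs": {
  "increments": [
    [[0,0,-0.05,0,0,0,0.7],[0,0,0,0,0,0,0.7],[0,0,0,0,0,0,0.7],[0,0,2,0,0,0,0.7],[0,0,4,0,0,0,0.7],[-2,3.5,2,0,0,0,0.7],[-2.6,4.5,0,0,0,0,0.7],[-2.6,4.5,0,0,0,0,0.7],[-2.3,4,0,0,0,0,0.7],[-1.1,1.8,0,0,0,0,0.7],[0,0,0,0,0,0,0.7],[0,0,0,0,0,0,0.7]]
  ]
}}

```text
t: 26.0
tool_pos: [0.4352, 0.35, 0.1694]
ee_rot: [[-0.998, -0.058, 0.004], [-0.058, 0.998, -0.0], [-0.004, -0.0, -1.0]]
ft_force: [0.4, -0.1, 0.4]
width: 0.0598
finger_force: 0.0
```

Run:
```python
from h import *
s=observe(); print(round(s["t"],2),s["tool_pos"].round(4))
p=cams.camera_params("wrist");im=cams.capture("wrist")
print(caps(im,p,"blue",.008,200))
n="top";p=cams.camera_params(n);im=cams.capture(n);print(caps(im,p,"red",.02,100)); P=rotor(n,p); print(P.round(4).tolist(),fitrotor(P).x.round(4))
n="scene";p=cams.camera_params(n);im=cams.capture(n);print(caps(im,p,"red",.02,100))
```

```text
26.0 [0.4352 0.35   0.1694]
[([0.3298, 0.4624], [430.1, 59.6], 16664), ([0.3963, 0.5205], [484.3, 159.7], 450), ([0.4343, 0.3505], [257.5, 195.3], 1522), ([0.4301, 0.5002], [447.2, 200.1], 316), ([0.5645, 0.3583], [257.8, 328.9], 881)]
[([0.5373, 0.1662], [300.4, 150.1], 325), ([0.4965, 0.0562], [365.4, 175.3], 326)]
[[0.5427, 0.1613], [0.5699, 0.09], [0.4667, 0.1285], [0.493, 0.0538]] [ 0.5181  0.1084 -0.3978]
[([0.3554, -0.3008], [469.4, 91.4], 123), ([0.4999, 0.0572], [317.2, 128.6], 155), ([0.5412, 0.1678], [265.9, 142.1], 169)]
```

>>> {"fn": "play_rows", "kwargs": {
  "increments": [
    [[-0.08,0,-2.5,0,0,0,0.7],[0,0,-3,0,0,0,0.7],[0,0,-2.5,0,0,0,0.7],[0,0,-1.5,0,0,0,0.7],[0,0,0,0,0,0,0.7],[0,0,0,0,0,0,0.2],[0,0,0,0,0,0,0.2],[0,0,0,0,0,0,0.2],[0,0,0,0,0,0,0.2]]
  ]
}}

```text
t: 27.32
tool_pos: [0.4348, 0.3509, 0.0751]
ee_rot: [[-0.998, -0.058, 0.005], [-0.058, 0.998, 0.001], [-0.005, 0.0, -1.0]]
ft_force: [-0.6, -1.3, 7.2]
width: 0.0304
finger_force: 59.2
```

>>> {"fn": "play_rows", "kwargs": {
  "increments": [
    [[0,0,1,0,0,0,0.2],[0,0,3,0,0,0,0.2],[0,0,5,0,0,0,0.2],[0,0,5,0,0,0,0.2],[0.5,-3.9,0,0,0,0,0.2],[0.6,-5,0,0,0,0,0.2],[0.6,-5,0,0,0,0,0.2],[0.6,-4.5,0,0,0,0,0.2],[0.6,-3.5,0,0,0,0,0.2],[0,0,0,0,0,0,0.2],[0,0,0,0,0,0,0.2]]
  ]
}}

```text
t: 28.7
tool_pos: [0.4627, 0.1317, 0.214]
ee_rot: [[-0.998, -0.058, 0.003], [-0.058, 0.998, -0.0], [-0.003, -0.0, -1.0]]
ft_force: [-0.3, 0.9, 0.4]
width: 0.0312
finger_force: 59.5
```

```bash
python3 chk.py
python3 - <<'E'
import cv2,numpy as np
a=cv2.imread("pics/l_wrist.png"); b=cv2.imread("pics/l_scene.png")[60:210,230:380]
cv2.imwrite("pics/w10.png",np.hstack([cv2.resize(a,(440,360)),cv2.resize(b,(360,360))]))
E
```

```text
28.7 [0.4627 0.1317 0.214 ] [[-0.998, -0.058, 0.003], [-0.058, 0.998, -0.0], [-0.003, -0.0, -1.0]] 0.0312
wrist [[0.5397, 0.1663], [0.497, 0.0561], [0.5806, 0.0888], [0.4599, 0.1308]]
   fit [ 0.5193  0.1105 -0.3512] [0.0006 0.0025 0.0051 0.0031]
top [[0.5365, 0.167], [0.4662, 0.1334], [0.4939, 0.0547]]
   fit [0.5174 0.111  1.1933] [0.0031 0.0045 0.0016]
scene [[0.4656, 0.1303], [0.544, 0.1578], [0.4911, 0.0584], [0.5824, 0.0808]]
   fit [0.5208 0.1069 1.1285] [0.0024 0.0041 0.007  0.0074]
all [ 0.5185  0.1108 -0.3621] [0.0007 0.0014 0.006  0.0029 0.0033 0.004  0.0034]
0 [0.5746 0.0896]
1 [0.5398 0.1669]
2 [0.4624 0.1321]
3 [0.4973 0.0547]
```

View pics/w10.png

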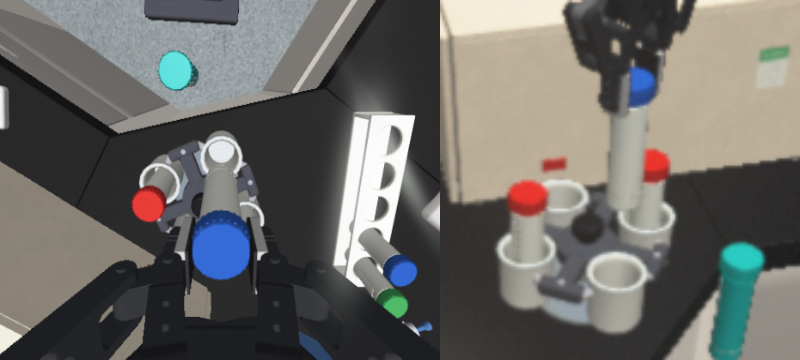

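Both reds stand opposite each other at (528,200) and (655,165). The blue hangs over the near cup at (220,155). I insert it.

>>> {"fn": "play_rows", "kwargs": {
  "increments": [
    [[0.05,0,-2.5,0,0,0,0.2],[0,0,-3,0,0,0,0.2],[0,0,-2,0,0,0,0.2],[0,0,-1.2,0,0,0,0.2],[0,0,-1,0,0,0,0.2],[0,0,0,0,0,0,0.2]]
  ]
}}

```text
t: 29.75
tool_pos: [0.4632, 0.1314, 0.1163]
ee_rot: [[-0.998, -0.058, 0.002], [-0.058, 0.998, -0.0], [-0.002, -0.001, -1.0]]
ft_force: [0.5, 0.0, -0.1]
width: 0.0311
finger_force: 59.5
```

>>> {"fn": "play_rows", "kwargs": {
  "increments": [
    [[0,0,-1,0,0,0,0.2],[0,0,-1,0,0,0,0.2],[0,0,-0.9,0,0,0,0.2],[0,0,0,0,0,0,0.2]]
  ]
}}

```text
t: 30.25
tool_pos: [0.4635, 0.1314, 0.0874]
ee_rot: [[-0.998, -0.058, 0.003], [-0.058, 0.998, -0.0], [-0.003, -0.001, -1.0]]
ft_force: [-1.2, -0.1, -1.2]
width: 0.0305
finger_force: 59.5
```

>>> {"fn": "play_rows", "kwargs": {
  "increments": [
    [[0,0,-0.05,0,0,0,0.7],[0,0,0,0,0,0,0.7],[0,0,0,0,0,0,0.7],[0,0,2,0,0,0,0.7],[0,0,4,0,0,0,0.7],[1.5,3.2,2,0,0,0,0.7],[2.2,4.8,0,0,0,0,0.7],[2.2,4.8,0,0,0,0,0.7],[2.2,4.8,0,0,0,0,0.7],[2.4,5.1,0,0,0,0,0.7],[0,0,0,0,0,0,0.7],[0,0,0,0,0,0,0.7]]
  ]
}}

```text
t: 31.75
tool_pos: [0.5683, 0.3583, 0.1679]
ee_rot: [[-0.998, -0.058, 0.003], [-0.058, 0.998, -0.001], [-0.003, -0.001, -1.0]]
ft_force: [-0.2, 0.1, -0.2]
width: 0.0601
finger_force: 0.0
```

Run:
```python
from h import *
s=observe(); print(round(s["t"],2),s["tool_pos"].round(4))
p=cams.camera_params("wrist");im=cams.capture("wrist")
print(caps(im,p,"blue",.008,200),caps(im,p,"green",.008,200))
for n in("top","scene"):
  p=cams.camera_params(n);im=cams.capture(n);print(caps(im,p,"red",.02,100),caps(im,p,"blue",.02,100)[:2])
```

```text
31.75 [0.5683 0.3583 0.1679]
[([0.4327, 0.47], [440.7, 9.7], 859), ([0.4562, 0.506], [484.1, 52.8], 1363), ([0.5693, 0.3585], [257.1, 198.2], 1547)] [([0.6161, 0.3609], [256.7, 251.5], 1434)]
[([0.5371, 0.1663], [300.3, 150.2], 326), ([0.4965, 0.0561], [365.5, 175.3], 326)] [([0.4628, 0.1266], [323.6, 193.9], 240), ([0.4125, 0.5388], [71.6, 217.6], 249)]
[([0.3558, -0.3013], [469.4, 91.2], 120), ([0.4998, 0.0572], [317.3, 128.7], 154), ([0.5411, 0.1676], [266.0, 142.1], 167)] [([0.4653, 0.1315], [305.1, 151.1], 209), ([0.5603, 0.3646], [181.6, 181.9], 245)]
```

>>> {"fn": "play_rows", "kwargs": {
  "increments": [
    [[0.08,0,-2.4,0,0,0,0.7],[0,0,-3,0,0,0,0.7],[0,0,-2.5,0,0,0,0.7],[0,0,-1.5,0,0,0,0.7],[0,0,0,0,0,0,0.7],[0,0,0,0,0,0,0.2],[0,0,0,0,0,0,0.2],[0,0,0,0,0,0,0.2],[0,0,0,0,0,0,0.2]]
  ]
}}

```text
t: 33.02
tool_pos: [0.5703, 0.3588, 0.075]
ee_rot: [[-0.998, -0.058, 0.006], [-0.058, 0.998, 0.0], [-0.006, 0.0, -1.0]]
ft_force: [0.6, 0.0, 6.6]
width: 0.0307
finger_force: 59.3
```

>>> {"fn": "play_rows", "kwargs": {
  "increments": [
    [[0,0,1,0,0,0,0.2],[0,0,3,0,0,0,0.2],[0,0,5,0,0,0,0.2],[0,0,5.5,0,0,0,0.2],[0.1,-4.3,0,0,0,0,0.2],[0.1,-5,0,0,0,0,0.2],[0.1,-5,0,0,0,0,0.2],[0.1,-5,0,0,0,0,0.2],[0.1,-4.5,0,0,0,0,0.2],[0.1,-3,0,0,0,0,0.2],[0,0,0,0,0,0,0.2],[0,0,0,0,0,0,0.2]]
  ]
}}

```text
t: 34.52
tool_pos: [0.5751, 0.0909, 0.2185]
ee_rot: [[-0.998, -0.058, 0.003], [-0.058, 0.998, -0.0], [-0.003, -0.0, -1.0]]
ft_force: [0.2, -0.1, -1.1]
width: 0.0309
finger_force: 59.5
```

```bash
python3 chk.py
python3 - <<'E'
import cv2,numpy as np
a=cv2.imread("pics/l_wrist.png"); b=cv2.imread("pics/l_scene.png")[60:210,230:380]
cv2.imwrite("pics/w11.png",np.hstack([cv2.resize(a,(440,360)),cv2.resize(b,(360,360))]))
E
```

```text
34.52 [0.5751 0.0909 0.2185] [[-0.998, -0.058, 0.003], [-0.058, 0.998, -0.0], [-0.003, -0.0, -1.0]] 0.0309
wrist [[0.4662, 0.1292], [0.4951, 0.0527], [0.5376, 0.167], [0.5812, 0.0937]]
   fit [0.52   0.1106 1.2427] [0.0031 0.0057 0.0019 0.0049]
top [[0.5738, 0.0924], [0.4939, 0.0528], [0.4667, 0.128], [0.5403, 0.1663]]
   fit [0.5187 0.1099 1.2152] [0.0036 0.004  0.0051 0.0008]
scene [[0.575, 0.0862], [0.531, 0.1737], [0.4683, 0.1285], [0.4937, 0.0539]]
   fit [0.517  0.1106 1.2329] [0.0047 0.0088 0.0081 0.0034]
all [ 0.5194  0.1103 -0.3417] [0.0036 0.0042 0.0019 0.0063 0.0031 0.0054 0.0046 0.001 ]
0 [0.5759 0.0902]
1 [0.5395 0.1668]
2 [0.4628 0.1304]
3 [0.4993 0.0537]
```

View pics/w11.png

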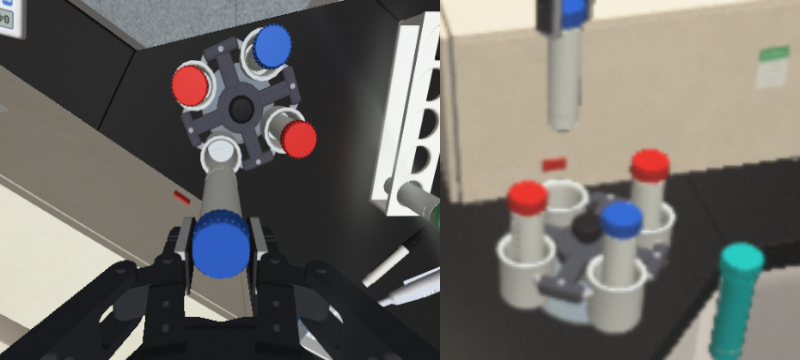

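Red, blue and red stand in their cups at (192,85), (270,47) and (298,138). The last blue is over the remaining cup at (220,155). I insert it.

>>> {"fn": "play_rows", "kwargs": {
  "increments": [
    [[0.05,0,-2.5,0,0,0,0.2],[0,0,-3.5,0,0,0,0.2],[0,0,-2,0,0,0,0.2],[0,0,-1.2,0,0,0,0.2],[0,0,-1,0,0,0,0.2],[0,0,0,0,0,0,0.2]]
  ]
}}

```text
t: 35.58
tool_pos: [0.5755, 0.0904, 0.116]
ee_rot: [[-0.998, -0.058, 0.002], [-0.058, 0.998, -0.0], [-0.002, -0.001, -1.0]]
ft_force: [-0.3, -0.3, -0.5]
width: 0.0313
finger_force: 59.5
```

>>> {"fn": "play_rows", "kwargs": {
  "increments": [
    [[0,0,-1,0,0,0,0.2],[0,0,-1,0,0,0,0.2],[0,0,-0.9,0,0,0,0.2],[0,0,0,0,0,0,0.2]]
  ]
}}

```text
t: 36.08
tool_pos: [0.5759, 0.0904, 0.0871]
ee_rot: [[-0.998, -0.058, 0.004], [-0.058, 0.998, -0.0], [-0.004, -0.001, -1.0]]
ft_force: [-0.0, -0.1, -1.1]
width: 0.0311
finger_force: 59.4
```

Next I release, rise and back off to the gap between rotor and rack so the cameras can see.

>>> {"fn": "play_rows", "kwargs": {
  "increments": [
    [[0,0,-0.05,0,0,0,0.7],[0,0,0,0,0,0,0.7],[0,0,0,0,0,0,0.7],[0,0,2,0,0,0,0.7],[0,0,4,0,0,0,0.7],[0,0,5,0,0,0,0.7],[-1,4,4,0,0,0,0.7],[-1,5,0,0,0,0,0.7],[-1,5,0,0,0,0,0.7],[-2,3,0,0,0,0,0.7],[0,0,0,0,0,0,0.7],[0,0,0,0,0,0,0.7]]
  ]
}}

```text
t: 37.58
tool_pos: [0.526, 0.2602, 0.2376]
ee_rot: [[-0.998, -0.058, 0.004], [-0.058, 0.998, -0.0], [-0.004, -0.001, -1.0]]
ft_force: [-0.1, -0.3, -0.7]
width: 0.0597
finger_force: 0.0
```

Run:
```python
from h import *
s=observe(); print(round(s["t"],2),s["tool_pos"].round(4))
for n in("top","scene","wrist"):
  p=cams.camera_params(n);im=cams.capture(n)
  print(n,[caps(im,p,c,.02,100) for c in("red","blue")],caps(im,p,"green",.008,100))
  if n=="scene": b=im[100:260,140:350]
  if n=="wrist": a=im
cv2.imwrite("pics/fin.png",np.hstack([cv2.resize(a,(400,300)),cv2.resize(b,(394,300))])[:,:,::-1])
```

```text
37.58 [0.526  0.2602 0.2376]
top [[], [([0.4339, 0.5244], [81.7, 204.9], 502), ([0.3144, 0.491], [96.4, 279.2], 6466)]] [([0.5404, 0.5055], [100.7, 144.5], 512)]
scene [[([0.356, -0.3016], [469.4, 91.1], 118), ([0.4998, 0.0572], [317.3, 128.7], 154), ([0.5411, 0.1676], [266.0, 142.1], 167)], [([0.5764, 0.0911], [280.6, 120.3], 146), ([0.4652, 0.1316], [305.1, 151.1], 210), ([0.2749, 0.5366], [198.5, 351.0], 5605)]] [([0.6193, 0.3611], [166.6, 170.9], 226), ([0.5071, 0.54], [111.5, 254.1], 400)]
wrist [[([0.4987, 0.0562], [39.3, 136.1], 1290), ([0.5394, 0.167], [160.4, 184.6], 1048)], [([0.39, 0.4353], [475.3, 32.0], 4778), ([0.4632, 0.1312], [116.5, 100.7], 1387), ([0.4656, 0.4712], [490.8, 125.8], 713), ([0.5746, 0.0906], [86.0, 213.8], 1063)]] [([0.5457, 0.4701], [458.7, 202.7], 494), ([0.6081, 0.3686], [352.6, 251.4], 237)]
```

View pics/fin.png

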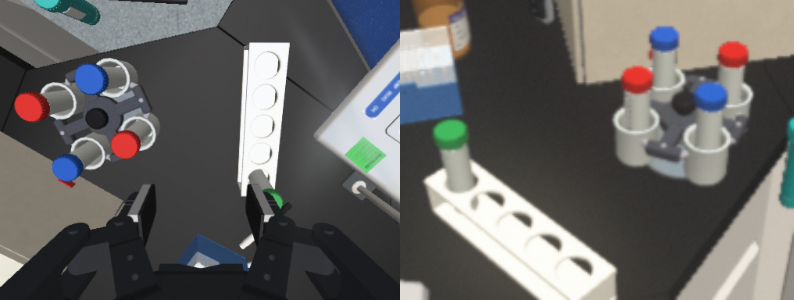

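The last picture shows the reds at (637,80) and (732,55), opposite each other. The blues at (663,40) and (710,95) are likewise opposite, and the green stands in the rack at (450,135). All are upright and at home height, so I hand in.

```bash
python3 -c "
from rig import sign_off
print(sign_off())"
```

```text
the job is handed in; nothing more can be done
None
```

The job is handed in at about 38 s of the 112 s allowed: the green tube stands in the rack's end hole (x = +90 mm), and the two reds and two blues sit upright in the four buckets, each opposite its own colour.

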